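# Hold a spring clip gaping over a board edge

### The job

Squeeze the handles of the orange spring clip to open it, lift it off the steel rail, and bring it down over the top edge of the green circuit board, centred on the white band, one jaw on each side, so that I can slip a shield plate in under its jaws. Finish while holding it there, squeezed wide open and still, with the board's edge well between the jaws but neither clip nor robot touching the board. Do not strike the board, and leave the black clip and the mouse parts where they are.

Things in the scene. Friction and masses are not known exactly. Their poses are not given: they have to be found in the camera images.
- clip: Orange spring clip, 85 mm tall, 22 mm wide, 60 g; starts closed astride the rail's steel strip, jaws down, handles up. Origin on its hinge pin (10 mm barrel, resting on the strip's top edge, so 75 mm above the table). x along the pin and the strip, z up, y the line along which jaws and handles open. The body is the -y half: squeezed evenly it tilts by half the jaw angle.
- clip_grip_a (a point): Middle of the grip on the -y handle: the flat outer face of the dark upper end (22 mm wide, 18 mm tall). At the start 39 mm above the pin and 23 mm to its side; the splayed handles are 51 mm over their top edges, 49 mm above the pin. Fully open the two outer faces stand upright and parallel, 20 mm apart, reaching 54 mm above the pin: squeeze them along y from above.
- clip_grip_b (a point): The same point on the +y handle. Gripped fully open, the flat handle faces line up with flat finger pads and the clip hangs upright.
- clip_jaw (a joint): Opening angle of the orange clip's jaws, rad: 0 closed on the 3 mm strip, 0.6 fully open at a hard stop. The spring always pulls it shut: at the handles' ends about 6 N starts it and 10 to 25 N (with friction) opens it fully; squeezing harder (30 N and more) does no harm.
- clip_tip_a (a point): Inner lower edge of one jaw of the orange clip (36 mm below the pin, -y side), middle of its width. The jaws are plates 4 mm thick, 22 mm wide, closed 3 mm apart, fully open about 24 mm apart at the tips and 15 mm apart 15 mm higher up.
- clip_tip_b (a point): Inner lower edge of the other jaw (36 mm below the pin, +y side), middle of its width.
- rail: Fixed clip rail: grey base 220 x 60 x 12 mm with an upright steel strip 200 mm long (x), 3 mm thick (y), its top edge 70 mm above the table. Origin under the base's centre. The orange and the black clip sit on it, 90 mm apart along x, either one nearer the robot.
- board: Green circuit board 120 mm long (x), 3 mm thick (y), 90 mm tall (z), fixed upright in a holder. Origin at the middle of its lower edge, 22 mm above the table, so its top edge is 112 mm above the table. Chips on both faces stand out less than 2 mm and lie at least 15 mm below the top edge; none is at the white band.
- board_mark (a point): Middle of the white band (30 mm long) on the board's top edge: on the edge's top, mid thickness. x along the edge, y across the board, z up. It lies 20 mm from the board's middle towards its +x end.
- holder: Fixed board holder: dark base 160 x 90 x 10 mm with an aluminium bar up to 35 mm high that grips the board's foot. Origin under the base's centre.
- spare: Black spring clip with grey grip bars, same shape as the orange one, loose on the same rail. Leave it. Origin on its hinge pin, z up.
- shell: Loose black mouse shell, 130 x 66 x 31 mm, lying on the mat. Leave it. Origin under its centre.
- buttons: Loose small black side-button frame, 90 x 40 x 12 mm, lying on the mat. Leave it. Origin under its centre.
Not all that is in view belongs to the job. There is more than one size of the rail; the job needs the middle-sized. There is more than one size of the clip; the one meant has the size given above.

How it is judged (in metres and radians):
On the way:
1. the orange clip is lifted clear of the rail, squeezed open by the fingers (value of joint clip_jaw above 0.3 rad and z of clip in the frame of rail above 0.112 m and contact force between the fingers and clip above 3 N and contact force between clip and rail below 0.1 N), for 0.1 s.
At the end, for the whole second after the job is handed in: Fingers hold the clip still (under 20 mm/s), jaw angle over 0.42 rad, pin over 100 mm high; jaw tips on opposite sides of the board, each over 3 mm from its mid plane, 6 to 30 mm below the top edge, within 10 mm of the band's middle along the edge; clip and robot do not touch the board (value of joint clip_jaw above 0.42 rad and ((y of clip_tip_a in the frame of board_mark below -0.003 m and y of clip_tip_b in the frame of board_mark above 0.003 m) or (y of clip_tip_b in the frame of board_mark below -0.003 m and y of clip_tip_a in the frame of board_mark above 0.003 m)) and z of clip_tip_a in the frame of board_mark between -0.03 and -0.006 m and x of clip_tip_a in the frame of board_mark between -0.01 and 0.01 m and z of clip_tip_b in the frame of board_mark between -0.03 and -0.006 m and x of clip_tip_b in the frame of board_mark between -0.01 and 0.01 m and contact force between the fingers and clip above 3 N and contact force between each of clip, the fingers, the arm and board below 0.1 N and linear speed of clip below 0.02 m/s and height (world z) of clip above 0.1 m); the arm keeps its last pose, push and grip.
It fails at once if the board is struck (over 12 N) (contact force between any of clip, the fingers, the arm and board above 12 N).
It fails at once if the black clip is moved by more than 15 mm (distance of spare from where it was at the start of the episode above 0.015 m).
It fails at once if the mouse shell is moved by more than 15 mm (distance of shell from where it was at the start of the episode above 0.015 m).
It fails at once if the button frame is moved by more than 15 mm (distance of buttons from where it was at the start of the episode above 0.015 m).
It also fails if it takes over 38 s, if anything falls off the work surface, if the arm or the gripper's body presses on something with over 40 N, if the wrist force passes 120 N, or if a joint passes its speed limit or range.

### The arm

A 7-joint arm with a two-finger parallel gripper is mounted at the origin on the work surface. World frame = base frame: x ahead of the robot, y to its left, z up, the work surface at z = 0. Lengths are in mm, angles in rad, forces in N, time in s.
With the tool pointing down it reaches from about 400 to 900 mm from the base axis. Payload 5.5 kg.
Tool frame: the origin (TCP) lies on the centre line of the jaws, within the pads' length; the fingertips stand finger_overhang ahead of it and the grasp point (between the pads) lies 11 mm behind it (finger_overhang is the distance from the TCP to the fingertips, in mm); z points along the fingers, x is the direction in which the jaws open and shut, and the axes are right-handed (so a half turn about z gives the same grasp; the last joint's range is limited). The gripper opens to 85 mm and grips with 20 to 120 N. Pads are 22 mm wide; open, the fingers measure 114 mm over their backs; the gripper's body (76 mm by 85 mm) begins 54 mm behind the grasp point. The pads swing forward as they close: fully open they stand 13 mm farther back than shut.
Start: joints at [1.469, 0.501, -0.427, 1.55, 0.221, 1.138, -0.21], TCP at [231.929, -607.214, 205.01] pointing down, gripper open.
Joint ranges: [-2.88, 2.88], [-0.31, 2.03], [-1.54, 1.56], [0.2, 2.42], [-1.41, 4.55], [0.19, 2.02], [-2.57, 2.57]. Speed limits (rad/s): [2.57, 2.57, 3.14, 3.14, 3.14, 3.14, 3.14].

### API

Orientations are given as a unit quaternion [x, y, z, w].
In Python, from workcell import * gives the robot as it stands. The module is installed in compiled form; this text tells all that it offers.
- The arm moves only by the tool drive_tool, never from a script. Its argument "series" is a list that holds one entry, the list of rows, each a list of 7 numbers: the finger opening in m, from 0 to 0.0854, then the shift along the tool's x, y, z in m, then the turn, a rotation vector about the tool's x, y, z in degrees. In form: [[[hand, dx, dy, dz, rx, ry, rz], ...]]. A call has 1 to 10 rows; each row shifts and turns the pose as measured when the row begins, along the tool's axes as they then stand; what a row does not reach is not made up. A row lasts 1/12 s, in which the tool goes at most 41.7 mm and 7.16 degrees, less where a joint would pass 70% of its speed; a pose out of reach is approached as far as the arm can. A call with a gripper value outside its range is refused whole. The fingers move at their own pace and stop on an object; the grip force is fixed at half the most. Time passes only in rows, so rows that do not move let the fingers close. It gives the time, the measured TCP pose, the force and the opening at its end, in the units of the state.
- state(): the state, without advancing time (a new reading comes with each control period).
- camera(name): name is "scene" or "top" or "wrist"; returns a dict with "color" (400x640x3 uint8, red, green, blue), "K" (3x3 intrinsics, pixels), "rvec" (rotation vector, rad) and "tvec" (3), from world to camera coordinates, as OpenCV has them. Camera axes: x right, y down, z forward; pixel columns grow to the right and rows downward; lengths in mm; the calibration is good to about 2 mm. A picture is of the moment at which its call begins. There is no depth.
- hand_in(): hands the job in, once; it reports no verdict.
Trained networks look in a picture, given as the dict that the camera call returned (one of the last four; its "shot" number tells which), for a name from the list of things; names that differ only in an ending like _2 or _b are one class to them, and where a whole thing is asked for, a point or a joint stands for the part that bears it (a point fixed in the world has none). Each returns a list of dicts, best first, with "score" (0 to 1); they miss things now and then, are a little off and sometimes report something else, mostly with a low value. They report only what shows in the picture. A call takes as long as a camera call. They do not tell look-alikes from the thing itself.
- look_for(picture, label): "at" ([x, y, z] in mm, in world coordinates, good to about 4 mm: the middle of the surface that is visible of it).
The state is a dict: "time_s": time; "joint_positions": joint angles; "qd": joint speeds; "effort": joint torques, N m; "position": TCP position; "eef_rot": TCP orientation; "contact_force": force on the tool from outside, world axes, zero at the start; "moment": the same for the moment, N m; "grip_width": finger opening in mm.
Only numpy, scipy, OpenCV 4.12 (cv2) and the standard library are available. Lean on these libraries where they do the work, as an engineer would, in place of code of your own. Each camera call takes 0.05 s, during which the arm holds its last target.

## Working session

There is one attempt and no reset: what is moved stays moved. The work goes in short steps, Python scripts to look and compute and a tool call to move; the robot and the scene stay as the last step left them, time stands still between calls to the robot, and variables do not carry over. Pictures are saved under pics/ and viewed, and the job is handed in when it is done.

Besides the shell and the picture viewer there is one more tool, called after "Call:" by a JSON object that holds its "name" and its "arguments", one argument or row to a line. drive_tool: Moves the arm, as the interface text tells. Its arguments: {"type":"object","properties":{"series":{"type":"array"}},"required":["series"]}

```bash
mkdir -p pics; python3 - <<'E'
from workcell import *
import cv2, pickle
s=state(); print(s)
for n in ["scene","top","wrist"]:
    c=camera(n); pickle.dump(c,open(f"{n}0.pkl","wb"))
    cv2.imwrite(f"pics/{n}0.png",c["color"][:,:,::-1])
    print(n,c["K"],c["rvec"],c["tvec"],c["shot"])
    if n!="wrist":
        for l in ["clip","rail","board","board_mark","spare","clip_grip_a","clip_tip_a","holder"]:
            print(l,[(d["at"],round(d["score"],2)) for d in look_for(c,l)])
print(state()["time_s"])
E
```

```text
{'time_s': 0.0, 'joint_positions': array([ 1.46923211,  0.50185673, -0.42676918,  1.55148313,  0.22075189,
        1.13831355, -0.21029222]), 'qd': array([-1.89787522e-04,  2.53096539e-06, -1.06462600e-03,  2.46607364e-03,
        1.56203610e-03,  1.24558791e-03,  7.49669729e-04]), 'effort': array([-3.12994388e-06, -5.69522238e+01, -5.81642613e+00, -2.80944622e+01,
        1.05213211e-02,  1.20489334e-02, -1.91344037e-05]), 'position': array([ 231.55980393, -606.52586746,  203.93811153]), 'eef_rot': array([ 8.23636876e-01, -5.67116639e-01, -8.02294038e-04, -6.09670056e-04]), 'contact_force': array([ 1.30933916, -1.11306247, -0.96392212]), 'moment': array([-0.00554921,  0.01716079,  0.01532492]), 'grip_width': 85.68015887040245}
scene [[485.14071689   0.         316.87502553]
 [  0.         485.14071689 199.03794942]
 [  0.           0.           1.        ]] [ 2.27334866  0.69338922 -0.28415213] [-373.73601311 -178.77355862 1694.56662822] 1
clip [([485.5, -203.3, 98.3], 0.7), ([801.0, -11.5, 28.9], 0.29)]
rail [([534.3, -397.5, 9.3], 0.9), ([234.9, -412.0, 21.0], 0.86), ([530.4, -181
[... 806 characters left out ...]
7.5, 14.5], 0.79)]
board [([527.5, 205.3, 83.3], 0.85)]
board_mark [([529.4, 207.8, 80.7], 0.74)]
spare [([526.0, -172.9, 10.8], 0.62), ([564.4, -168.0, 98.2], 0.47)]
clip_grip_a [([337.4, -166.9, 83.6], 0.7), ([481.8, -200.4, 100.2], 0.67), ([363.4, -169.1, 94.0], 0.6), ([471.7, -182.4, 113.8], 0.44)]
clip_tip_a [([341.5, -161.9, 80.8], 0.75), ([486.2, -198.6, 100.0], 0.69), ([366.8, -171.3, 96.7], 0.49), ([473.2, -178.7, 114.0], 0.41)]
holder [([516.4, 195.5, 10.5], 0.6)]
wrist [[336.48826956   0.         316.01707738]
 [  0.         336.48826956 196.7238778 ]
 [  0.           0.           1.        ]] [-2.36094478  1.62606482  0.26212792] [-649.29346205  -41.06488172  380.29986099] 3
0.95
```

View pics/scene0.png

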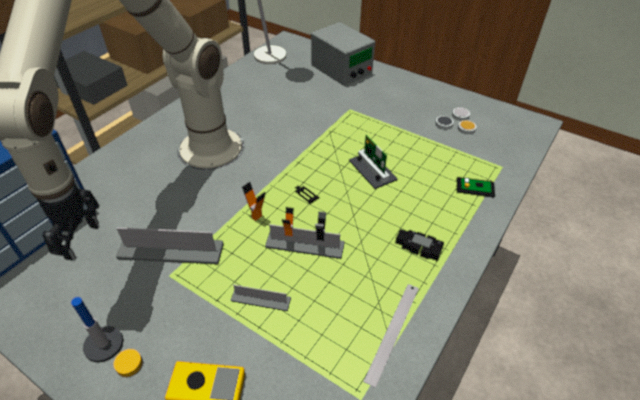

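View pics/top0.png

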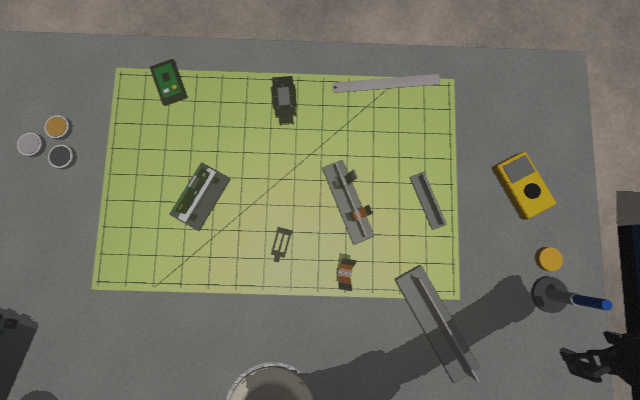

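View pics/wrist0.png

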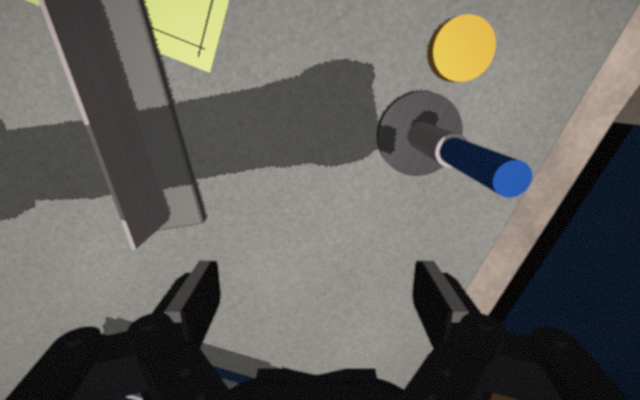

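```bash
python3 - <<'E'
import cv2, pickle, numpy as np
t=pickle.load(open("top0.pkl","rb"))["color"][:,:,::-1]; s=pickle.load(open("scene0.pkl","rb"))["color"][:,:,::-1]
def crop(im,x,y,w,h,f): return cv2.resize(im[y:y+h,x:x+w],None,fx=f,fy=f,interpolation=cv2.INTER_CUBIC)
a=crop(t,310,150,80,110,5); b=crop(t,160,155,80,110,5)
cv2.imwrite("pics/topcrop.png",np.hstack([a,b])[:600])
a=crop(s,235,175,120,90,6); cv2.imwrite("pics/scrop.png",a)
b=crop(s,340,125,70,70,8); cv2.imwrite("pics/sbcrop.png",b)
E
```

```text
(no output)
```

View pics/topcrop.png

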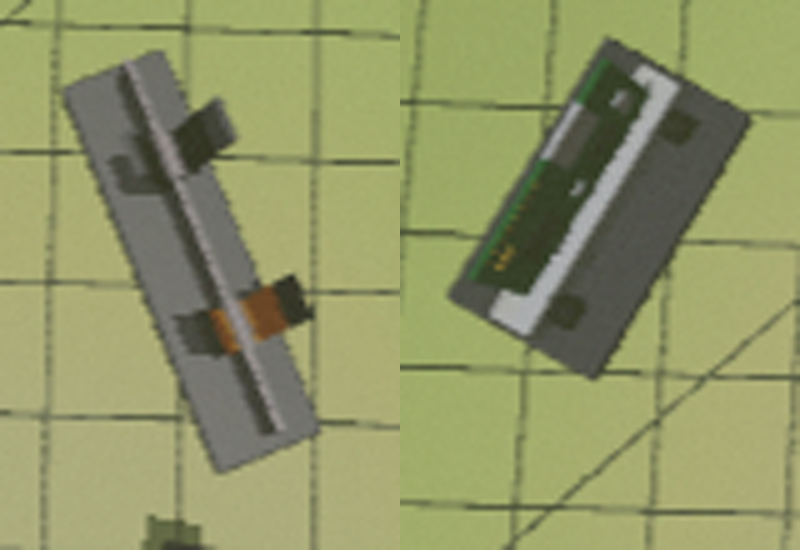

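View pics/scrop.png

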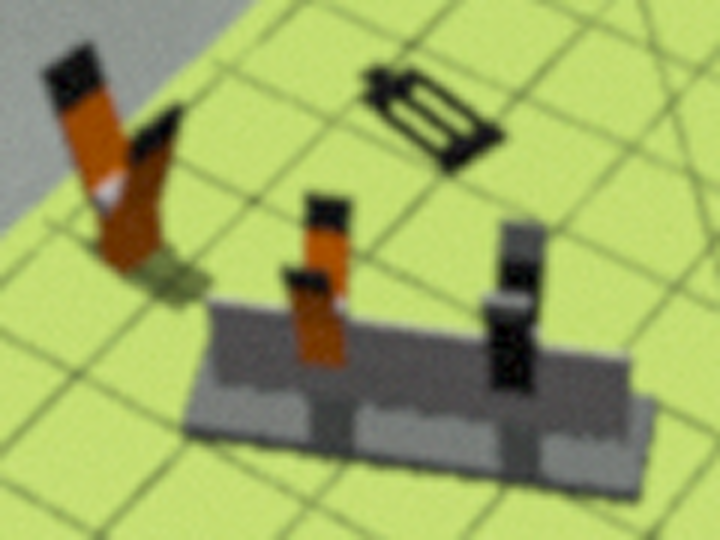

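View pics/sbcrop.png

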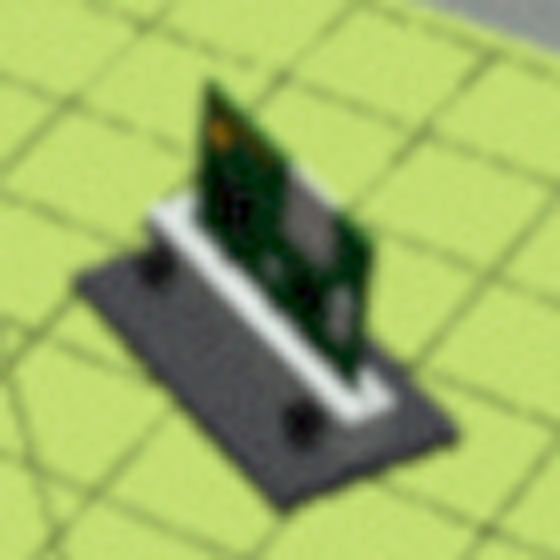

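```bash
cat > h.py <<'E'
import cv2, pickle, numpy as np
from scipy.optimize import least_squares
def proj(c,P): return cv2.projectPoints(np.array(P,float).reshape(-1,1,3),np.array(c["rvec"],float),np.array(c["tvec"],float),c["K"],None)[0].reshape(-1,2)
def ray(c,uv):
    R=cv2.Rodrigues(np.array(c["rvec"],float))[0]; C=-R.T@np.array(c["tvec"],float)
    d=R.T@np.linalg.inv(c["K"])@np.array([uv[0],uv[1],1.]); return C,d
def onplane(c,uv,z):
    C,d=ray(c,uv); return C+d*(z-C[2])/d[2]
def ld(n): return pickle.load(open(n+".pkl","rb"))
E
python3 - <<'E'
from h import *
t=ld("top0"); s=ld("scene0")
print("cam",ray(t,(0,0))[0],ray(s,(0,0))[0])
T=lambda u,v:(310+u/5,150+v/5); B=lambda u,v:(160+(u-400)/5,155+v/5)
S=lambda u,v:(235+u/6,175+v/6); SB=lambda u,v:(340+u/8,125+v/8)
def show(n,c,ps,z):
    q=np.array([onplane(c,p,z)[:2] for p in ps]); d=q[1]-q[0]
    print(n,q.round(1).tolist(),"mid",q.mean(0).round(1),"len",np.linalg.norm(d).round(1),"yaw",np.degrees(np.arctan2(d[1],d[0])).round(1))
show("strip top",t,[T(127,65),T(280,430)],70)
show("strip scene",s,[S(629,357),S(212,302)],70)
show("base top long",t,[T(63,90),T(220,472)],12); show("base top long2",t,[T(162,50),T(320,432)],12)
show("board top",t,[B(607,62),B(470,280)],112); show("board scene",s,[SB(372,240),SB(210,80)],112)
show("band top",t,[B(577,103),B(543,160)],112)
show("clip grips top",t,[T(200,335),T(295,295)],115); 
show("clip pin scene", s,[S(340,302),S(335,300)],75)
E
```

```text
cam [393.68025197 -78.21215167 972.01383141] [1046.02640274 -890.27189928 1075.37870556]
strip top [[610.5, -138.9], [431.3, -217.0]] mid [ 520.9 -177.9] len 195.5 yaw -156.4
strip scene [[617.3, -136.7], [439.7, -216.1]] mid [ 528.5 -176.4] len 194.5 yaw -155.9
base top long [[609.8, -109.1], [411.3, -195.1]] mid [ 510.6 -152.1] len 216.3 yaw -156.6
base top long2 [[633.2, -161.2], [433.3, -246.7]] mid [ 533.3 -204. ] len 217.4 yaw -156.9
board top [[579.6, 180.5], [474.3, 236.5]] mid [527.  208.5] len 119.2 yaw 152.0
board scene [[583.7, 185.7], [482.1, 237.9]] mid [532.9 211.8] len 114.2 yaw 152.8
band top [[559.4, 193.2], [531.8, 207.1]] mid [545.6 200.1] len 31.0 yaw 153.4
clip grips top [[472.3, -172.4], [492.4, -216.5]] mid [ 482.4 -194.5] len 48.4 yaw -65.6
clip pin scene [[491.5, -186.5], [488.9, -186.8]] mid [ 490.2 -186.7] len 2.6 yaw -173.8
```

Call:
{"name": "drive_tool", "arguments": {
  "series": [
    [[0.085,-0.0246,-0.0317,-0.004,0,0,0],[0.085,-0.0246,-0.0317,-0.004,0,0,0],[0.085,-0.0246,-0.0317,-0.004,0,0,0],[0.085,-0.0246,-0.0317,-0.004,0,0,0],[0.085,-0.0246,-0.0317,-0.004,0,0,0],[0.085,-0.0246,-0.0317,-0.004,0,0,0],[0.085,-0.0246,-0.0317,-0.004,0,0,0],[0.085,-0.0246,-0.0317,-0.004,0,0,0],[0.085,-0.0246,-0.0317,-0.004,0,0,0],[0.085,-0.0246,-0.0317,-0.004,0,0,0]]
  ]
}}

```text
time_s: 1.78
position: [440.6, -264.7, 243.4]
eef_rot: [0.817, -0.577, 0.001, 0.003]
contact_force: [1.0, -1.1, 0.7]
grip_width: 85.0
```

```bash
cat > snap.py <<'E'
from workcell import *
import sys
from h import *
def snap(n,name):
    c=camera(n); pickle.dump(c,open(name+".pkl","wb")); cv2.imwrite(f"pics/{name}.png",c["color"][:,:,::-1]); return c
E
python3 - <<'E'
from snap import *
c=snap("wrist","w1"); s=state(); print(s["position"],s["eef_rot"],s["joint_positions"].round(2)); print("cam",ray(c,(0,0))[0])
E
```

```text
[ 446.69762878 -255.18637579  244.92999035] [ 8.20201448e-01 -5.72071739e-01  1.79590045e-03  5.33481913e-04] [ 1.02  0.24 -0.64  1.84  0.16  1.11 -0.89]
cam [ 516.5674908  -236.02950356  411.92805173]
```

View pics/w1.png

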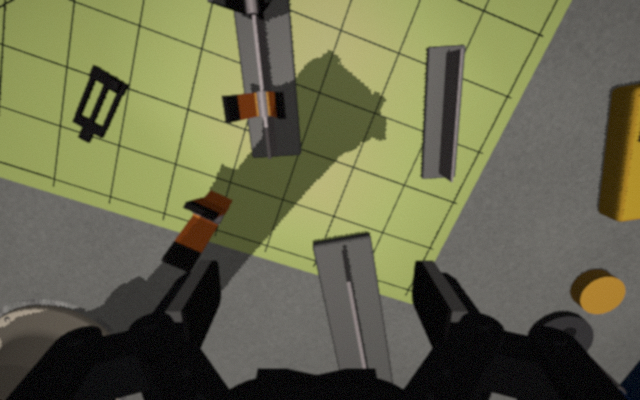

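```bash
python3 - <<'E'
from h import *
c=ld("w1")["color"][:,:,::-1]
cv2.imwrite("pics/w1c.png",cv2.resize(c[0:175,200:320],None,fx=3.4*1.9/2*1.0,fy=3.4*1.9/2,interpolation=cv2.INTER_CUBIC) if 0 else cv2.resize(c[0:170,200:330],None,fx=3.5,fy=3.5,interpolation=cv2.INTER_CUBIC))
E
```

```text
(no output)
```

View pics/w1c.png

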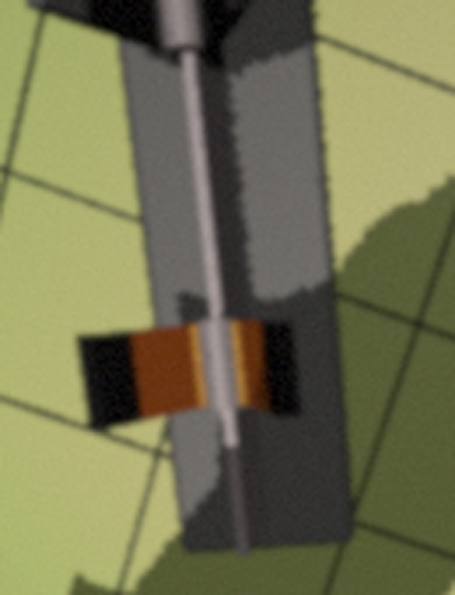

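```bash
python3 - <<'E'
from h import *
c=ld("w1"); W=lambda u,v:(200+u/3.5,v/3.5)
print("barrel",onplane(c,W(221,363),80))
a,b=onplane(c,W(242,548),70),onplane(c,W(190,60),70); d=b-a; print("strip",a,b,np.degrees(np.arctan2(d[1],d[0])))
l,r=onplane(c,W(85,382),124),onplane(c,W(297,370),124); print("handles",l,r,(l+r)/2,np.linalg.norm(l-r), np.degrees(np.arctan2(*(r-l)[1::-1])))
R=cv2.Rodrigues(np.array(c["rvec"]))[0]
# tool frame cam offset
from scipy.spatial.transform import Rotation as Ro
Rt=Ro.from_quat([.8202,-.57207,.0018,.0005]).as_matrix(); print(Rt.T@(ray(c,(0,0))[0]-[446.7,-255.2,244.9]))
print(Rt.round(3))
E
```

```text
barrel [ 483.15080721 -196.29988766   80.        ]
strip [ 433.8024029  -216.02577005   70.        ] [ 552.24968352 -165.71733134   70.        ] 23.012520893169867
handles [ 472.65359473 -172.47790656  124.        ] [ 492.0484264  -218.94005801  124.        ] [ 482.35101057 -195.70898229  124.        ] 50.347701164473 -67.34273656490447
[   6.73524683  -72.39551011 -166.9157597 ]
[[ 0.345 -0.938  0.002]
 [-0.938 -0.345 -0.003]
 [ 0.004 -0.001 -1.   ]]
```

```bash
python3 - <<'E'
from h import *
from scipy.spatial.transform import Rotation as Ro
c=ld("w1"); Rt=Ro.from_quat([ 8.20201448e-01,-5.72071739e-01,1.79590045e-03,5.33481913e-04]).as_matrix(); p=np.array([ 446.69762878,-255.18637579,244.92999035])
R=cv2.Rodrigues(np.array(c["rvec"]))[0]; print("cam axes in tool (rows x,y,z)\n",(R@Rt).round(3))
for z in (-40,-30,-20,-10,0,10,20):
    print(z,[proj(c,[p+Rt@np.array([sx*42.5,y,z])])[0].round(0).tolist() for sx in(-1,1) for y in (-11,11)])
cv2.imwrite("pics/w1f.png",cv2.resize(c["color"][230:400,120:520,::-1],None,fx=2,fy=2,interpolation=cv2.INTER_CUBIC)+0)
E
```

```text
cam axes in tool (rows x,y,z)
 [[ 1.     0.012 -0.002]
 [-0.011  0.947 -0.32 ]
 [-0.002  0.32   0.947]]
-40 [[199.0, 240.0], [205.0, 286.0], [403.0, 238.0], [400.0, 284.0]]
-30 [[206.0, 230.0], [212.0, 274.0], [398.0, 228.0], [395.0, 272.0]]
-20 [[213.0, 222.0], [218.0, 263.0], [393.0, 219.0], [390.0, 261.0]]
-10 [[219.0, 214.0], [223.0, 253.0], [388.0, 212.0], [386.0, 251.0]]
0 [[224.0, 207.0], [228.0, 244.0], [385.0, 205.0], [382.0, 243.0]]
10 [[228.0, 201.0], [232.0, 236.0], [381.0, 199.0], [379.0, 235.0]]
20 [[233.0, 195.0], [236.0, 229.0], [378.0, 193.0], [376.0, 228.0]]
```

View pics/w1f.png

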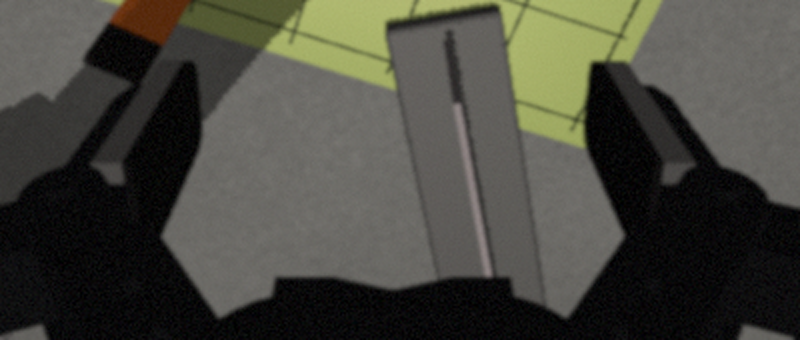

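```bash
python3 - <<'E'
from h import *
from workcell import state
from scipy.spatial.transform import Rotation as Ro
c=ld("w1"); Rt=Ro.from_quat([.817,-.577,.001,.003]).as_matrix(); p=np.array([440.6,-264.7,243.4])
print(Rt.T@(ray(c,(0,0))[0]-p))
for z in (-40,-30,-20,-10,0,10,20):
    print(z,[proj(c,[p+Rt@np.array([sx*42.5,y,z])])[0].round(0).tolist() for sx in(-1,1) for y in (-11,11)])
print(state()["position"],state()["qd"].round(3))
E
```

```text
[  -0.75545435  -80.5496271  -168.83704602]
-40 [[219.0, 256.0], [223.0, 300.0], [417.0, 256.0], [412.0, 300.0]]
-30 [[225.0, 245.0], [229.0, 287.0], [411.0, 245.0], [407.0, 287.0]]
-20 [[230.0, 236.0], [233.0, 276.0], [405.0, 236.0], [402.0, 276.0]]
-10 [[235.0, 228.0], [238.0, 266.0], [400.0, 228.0], [397.0, 266.0]]
0 [[239.0, 220.0], [242.0, 257.0], [396.0, 220.0], [393.0, 257.0]]
10 [[243.0, 214.0], [245.0, 248.0], [392.0, 214.0], [389.0, 248.0]]
20 [[246.0, 208.0], [248.0, 241.0], [388.0, 208.0], [386.0, 241.0]]
[ 446.69762878 -255.18637579  244.92999035] [ 0.032 -0.003 -0.002 -0.004 -0.02  -0.016  0.184]
```

```bash
python3 - <<'E'
from h import *
from scipy.spatial.transform import Rotation as Ro
c=ld("wrist0"); Rt=Ro.from_quat([ 8.23636876e-01,-5.67116639e-01,-8.02294038e-04,-6.09670056e-04]).as_matrix(); p=np.array([231.56,-606.53,203.94])
R=cv2.Rodrigues(np.array(c["rvec"]))[0]; print("cam axes in tool (rows x,y,z)\n",(R@Rt).round(3))
print(Rt.T@(ray(c,(0,0))[0]-p))
E
```

```text
cam axes in tool (rows x,y,z)
 [[ 1.     0.    -0.002]
 [-0.001  0.949 -0.314]
 [ 0.002  0.314  0.949]]
[  -0.25934376  -80.43928814 -169.99329972]
```

```bash
python3 - <<'E'
from snap import *
from scipy.spatial.transform import Rotation as Ro
s=state(); c=snap("scene","s1"); s=state()
p=s["position"]; Rt=Ro.from_quat(s["eef_rot"]).as_matrix(); print(p)
im=c["color"][:,:,::-1].copy()
x0,y0=150,100
v=cv2.resize(im[y0:y0+150,x0:x0+180],None,fx=4,fy=4,interpolation=cv2.INTER_CUBIC)
for z,col in ((-120,(255,0,255)),(-65,(255,0,0)),(-38,(0,255,255)),(-11,(0,255,0)),(0,(0,0,255)),(20,(255,255,255))):
    for sx in (-42.5,42.5):
        q=proj(c,[p+Rt@np.array([sx,0,z])])[0]; q=((q-[x0,y0])*4+2).astype(int); cv2.circle(v,tuple(q.tolist()),3,col,-1)
cv2.imwrite("pics/s1c.png",v)
E
```

```text
[ 444.97668716 -258.61954937  244.54974283]
```

View pics/s1c.png

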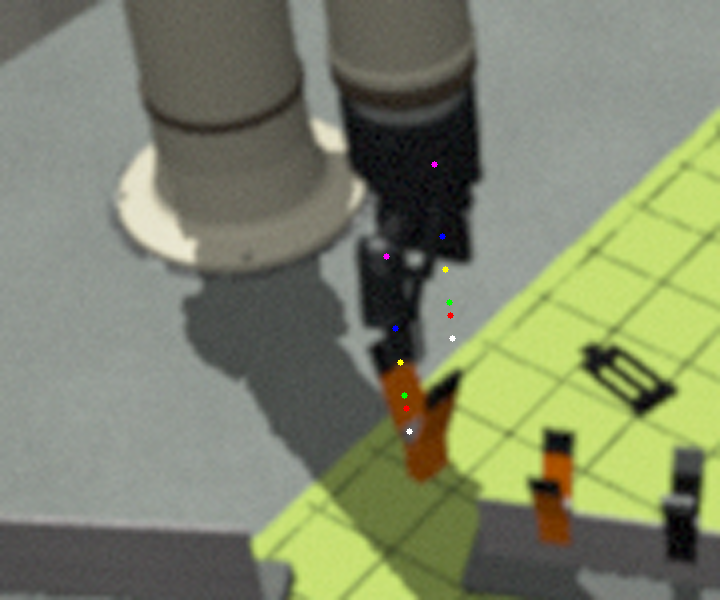

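Call:
{"name": "drive_tool", "arguments": {
  "series": [
    [[0.085,-0.0112,-0.0142,0.02,0,0,-1],[0.085,-0.0112,-0.0142,0.02,0,0,-1],[0.085,-0.0112,-0.0142,0.02,0,0,-1],[0.085,-0.0112,-0.0142,0.02,0,0,0],[0.085,0,0,0,0,0,0],[0.085,0,0,0,0,0,0]]
  ]
}}

```text
time_s: 2.38
position: [486.1, -193.9, 164.5]
eef_rot: [0.837, -0.547, 0.006, 0.002]
contact_force: [-0.2, 0.1, 0.3]
grip_width: 85.0
```

```bash
python3 - <<'E'
from snap import *
from scipy.spatial.transform import Rotation as Ro
s=state(); c=snap("scene","s2"); w=snap("wrist","w2")
p=s["position"]; Rt=Ro.from_quat(s["eef_rot"]).as_matrix(); print(p,Rt.round(3),s["contact_force"],s["grip_width"])
im=c["color"][:,:,::-1].copy()
x0,y0=230,110
v=cv2.resize(im[y0:y0+150,x0:x0+130],None,fx=4,fy=4,interpolation=cv2.INTER_CUBIC)
for z,col in ((-120,(255,0,255)),(-65,(255,0,0)),(-38,(0,255,255)),(-11,(0,255,0)),(0,(0,0,255)),(20,(255,255,255))):
    for sx in (-42.5,42.5):
        q=proj(c,[p+Rt@np.array([sx,0,z])])[0]; q=((q-[x0,y0])*4+2).astype(int); cv2.circle(v,tuple(q.tolist()),2,col,-1)
cv2.imwrite("pics/s2c.png",v)
print(state()["position"])
E
```

```text
[ 486.0508267  -193.94150795  164.51568039] [[ 0.403 -0.915  0.008]
 [-0.915 -0.403 -0.01 ]
 [ 0.013 -0.003 -1.   ]] [-0.1671294   0.05168642  0.28889242] 85.00082326012004
[ 485.87914008 -194.66005548  165.0770638 ]
```

View pics/s2c.png

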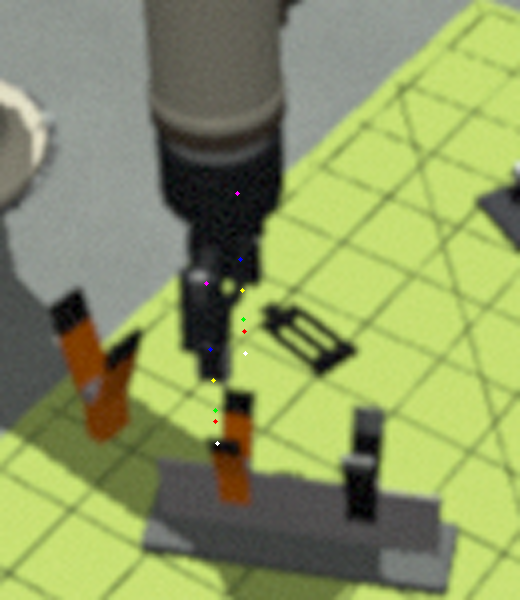

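View pics/w2.png

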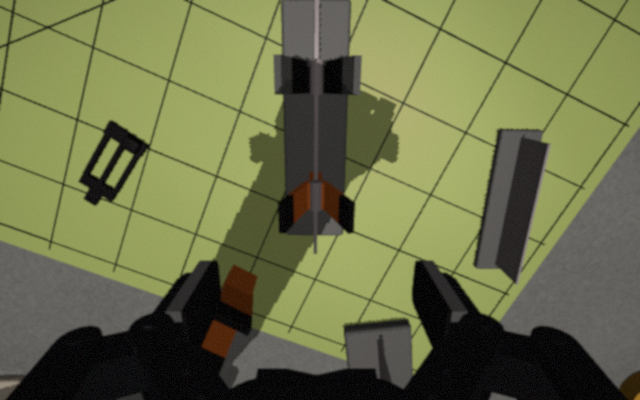

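Call:
{"name": "drive_tool", "arguments": {
  "series": [
    [[0.085,0,0.0012,0.02,-0.2,-0.7,0],[0.085,0,0.0012,0.02,0,0,0],[0.085,0,0.001,0.02,0,0,0],[0.085,0,0,0.02,0,0,0],[0.085,0,0,0,0,0,0],[0.085,0,0,0,0,0,0]]
  ]
}}

```text
time_s: 2.98
position: [486.4, -208.0, 90.2]
eef_rot: [0.834, -0.552, 0.008, 0.002]
contact_force: [0.4, -0.7, 0.2]
grip_width: 84.7
```

```bash
cat > look.py <<'E'
from snap import *
from scipy.spatial.transform import Rotation as Ro
def look(tag,x0,y0,zs=(-38,-11,0),wd=43):
    s=state(); c=snap("scene","s"+tag); w=snap("wrist","w"+tag)
    p=s["position"]; Rt=Ro.from_quat(s["eef_rot"]).as_matrix(); print(p,Rt.round(3).tolist(),s["contact_force"].round(1),s["grip_width"],s["time_s"])
    v=cv2.resize(c["color"][y0:y0+100,x0:x0+100,::-1],None,fx=4,fy=4,interpolation=cv2.INTER_CUBIC)
    for z in zs:
        for sx in (-wd,wd):
            q=proj(c,[p+Rt@np.array([sx,0,z])])[0]; q=((q-[x0,y0])*4+2).astype(int); cv2.circle(v,tuple(q.tolist()),2,(0,255,255) if z==zs[0] else (0,0,255),-1)
    u=cv2.resize(w["color"][100:360,120:520,::-1],None,fx=1,fy=1)
    out=np.zeros((400,800,3),np.uint8); out[:,:400]=v; out[:260,400:]=u; cv2.imwrite(f"pics/l{tag}.png",out)
E
python3 -c "
from look import *
look('3',240,140)"
```

```text
[ 486.43479093 -207.96838601   90.16698601] [[0.39, -0.921, 0.011], [-0.921, -0.39, -0.011], [0.015, -0.006, -1.0]] [ 0.4 -0.7  0.2] 84.68571582350933 2.9833
```

View pics/l3.png

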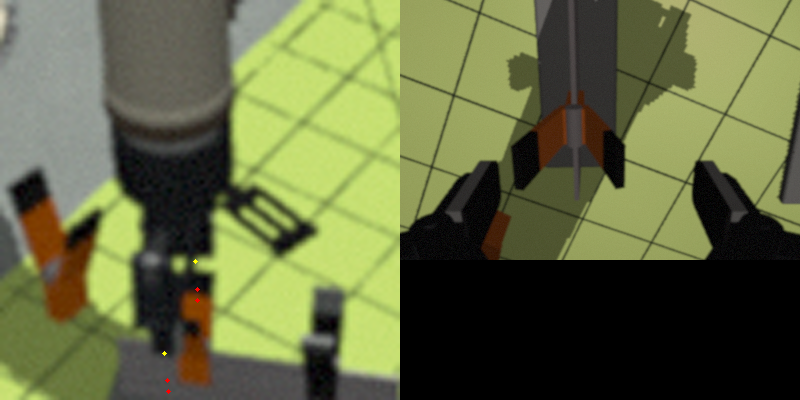

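Call:
{"name": "drive_tool", "arguments": {
  "series": [
    [[0.085,-0.0125,-0.0014,0,0,-0.8,0]]
  ]
}}

```text
time_s: 3.17
position: [484.1, -197.9, 91.9]
eef_rot: [0.833, -0.553, 0.004, -0.002]
contact_force: [0.7, -0.5, 0.4]
grip_width: 84.9
```

Call:
{"name": "drive_tool", "arguments": {
  "series": [
    [[0.085,0,0,0,0,0,0]]
  ]
}}

```text
time_s: 3.25
position: [484.2, -196.0, 93.0]
eef_rot: [0.833, -0.553, 0.004, -0.003]
contact_force: [0.4, 1.1, 0.8]
grip_width: 85.2
```

Call:
{"name": "drive_tool", "arguments": {
  "series": [
    [[0.085,0,0,0,0,0,0]]
  ]
}}

```text
time_s: 3.33
position: [484.9, -196.1, 94.1]
eef_rot: [0.833, -0.553, 0.005, -0.003]
contact_force: [0.2, 0.2, 0.5]
grip_width: 84.7
```

Call:
{"name": "drive_tool", "arguments": {
  "series": [
    [[0.085,-0.001,0.002,0.014,0,0,0],[0.085,0,0,0.001,0,0,0]]
  ]
}}

```text
time_s: 3.5
position: [484.5, -196.1, 81.1]
eef_rot: [0.834, -0.552, 0.007, -0.003]
contact_force: [-0.6, 0.7, -0.6]
grip_width: 84.8
```

```bash
python3 -c "
from look import *
look('4',240,140)"
```

```text
[ 484.46738676 -196.10931822   81.10007137] [[0.39, -0.921, 0.014], [-0.921, -0.39, -0.003], [0.008, -0.012, -1.0]] [-0.6  0.7 -0.6] 84.83162499567175 3.5
```

View pics/l4.png

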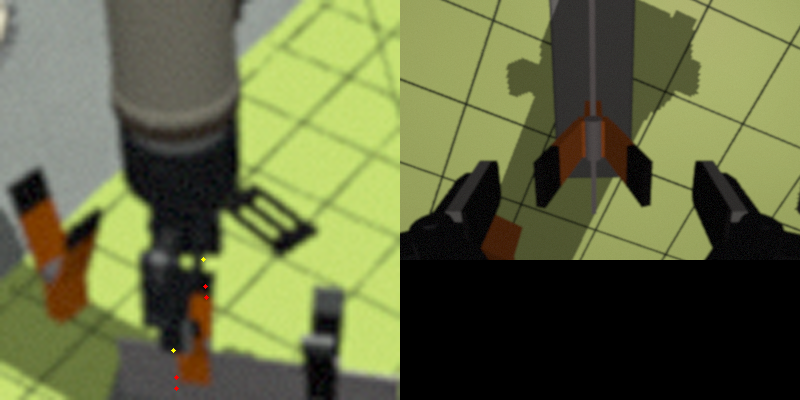

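Call:
{"name": "drive_tool", "arguments": {
  "series": [
    [[0.06,0,0.002,0.004,0,0,0],[0.055,0,0,0.001,0,0,0],[0.05,0,0,0.001,0,0,0],[0.045,0,0,0.001,0,0,0]]
  ]
}}

```text
time_s: 3.93
position: [486.9, -197.2, 77.9]
eef_rot: [0.834, -0.552, 0.01, -0.004]
contact_force: [-0.6, -0.9, 9.6]
grip_width: 45.6
```

```bash
python3 -c "
from look import *
look('5',240,140)"
```

```text
[ 486.87032841 -197.18744559   77.88018314] [[0.391, -0.92, 0.021], [-0.92, -0.391, -0.005], [0.012, -0.018, -1.0]] [-0.6 -0.9  9.6] 45.611339331567905 3.9333
```

View pics/l5.png

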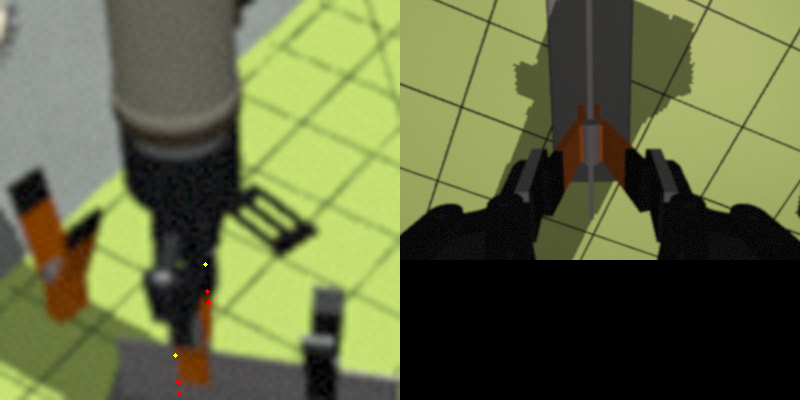

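Call:
{"name": "drive_tool", "arguments": {
  "series": [
    [[0.04,0,0.001,0,-0.7,-0.5,0],[0.036,0,0.001,0,-0.3,-0.3,0],[0.032,0,0.001,0,-0.2,-0.2,0]]
  ]
}}

```text
time_s: 4.28
position: [487.6, -199.8, 81.4]
eef_rot: [0.834, -0.552, 0.0, 0.0]
contact_force: [0.6, 1.1, -0.2]
grip_width: 32.2
```

Call:
{"name": "drive_tool", "arguments": {
  "series": [
    [[0.028,0,0.001,-0.0005,-0.2,-0.2,0],[0.024,0,0.001,-0.0005,-0.2,-0.2,0],[0.02,0,0.001,0,-0.2,-0.2,0]]
  ]
}}

```text
time_s: 4.53
position: [486.0, -200.7, 83.4]
eef_rot: [0.834, -0.552, -0.007, 0.001]
contact_force: [0.2, 2.5, 3.3]
grip_width: 20.6
```

Call:
{"name": "drive_tool", "arguments": {
  "series": [
    [[0.0,-0.002,0,0.0005,0.2,0.2,0],[0.0,-0.002,0,0.0005,0.2,0.2,0]]
  ]
}}

```text
time_s: 4.7
position: [486.0, -198.3, 84.2]
eef_rot: [0.834, -0.552, -0.0, 0.0]
contact_force: [-1.8, -2.6, 7.9]
grip_width: 18.4
```

```bash
python3 -c "
from look import *
look('6',240,140)"
```

```text
[ 485.99866868 -198.25560702   84.15875122] [[0.39, -0.921, -0.001], [-0.921, -0.39, 0.0], [-0.001, 0.001, -1.0]] [-1.8 -2.6  7.9] 18.36788292628694 4.7
```

View pics/l6.png

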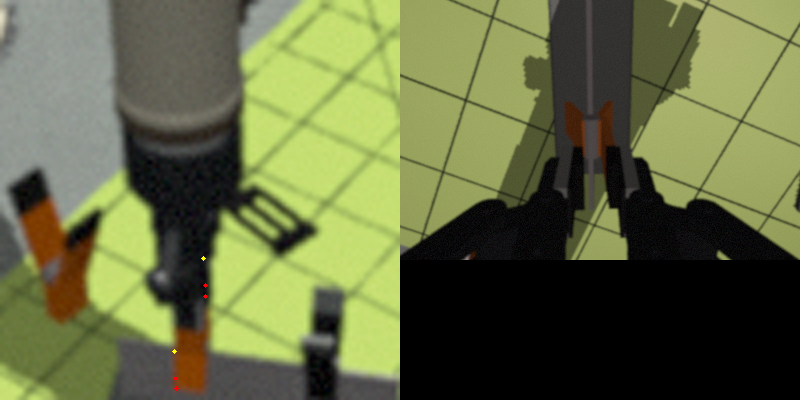

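Call:
{"name": "drive_tool", "arguments": {
  "series": [
    [[0.0,0,0.0,-0.008,0,0,0],[0.0,0,0.0,-0.012,0,0,0],[0.0,0,0.0,-0.015,0,0,0],[0.0,0,0,-0.015,0,0,0]]
  ]
}}

```text
time_s: 5.13
position: [481.3, -196.9, 133.4]
eef_rot: [0.834, -0.552, -0.005, 0.001]
contact_force: [-0.1, -0.8, -0.1]
grip_width: 18.1
```

```bash
python3 -c "
from look import *
look('7',240,130)"
```

```text
[ 481.34892982 -196.93937052  133.41120184] [[0.391, -0.92, -0.01], [-0.92, -0.391, 0.004], [-0.008, 0.008, -1.0]] [-0.1 -0.8 -0.1] 18.114970697599755 5.1333
```

View pics/l7.png

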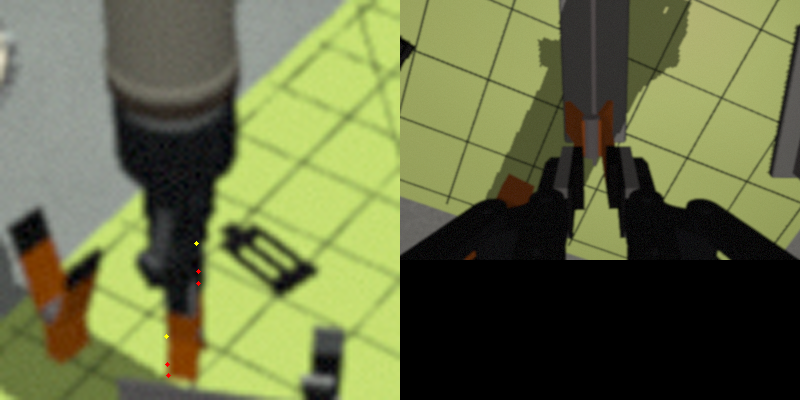

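Call:
{"name": "drive_tool", "arguments": {
  "series": [
    [[0.0,0,0,-0.03,0,0,0],[0.0,-0.01,-0.005,-0.03,0,0,0],[0.0,-0.0314,-0.0199,-0.015,0,0,4.6],[0.0,-0.0329,-0.0173,0,0,0,4.6],[0.0,-0.0342,-0.0146,0,0,0,4.6],[0.0,-0.0353,-0.0118,0,0,0,4.6],[0.0,-0.0361,-0.0089,0,0,0,4.6],[0.0,-0.0367,-0.006,0,0,0,4.6]]
  ]
}}

```text
time_s: 5.9
position: [521.0, 27.5, 210.7]
eef_rot: [-0.661, 0.75, 0.003, -0.004]
contact_force: [1.7, 0.1, -0.8]
grip_width: 18.0
```

Call:
{"name": "drive_tool", "arguments": {
  "series": [
    [[0.0,-0.0304,-0.0014,0,0,0,4.1],[0.0,-0.0304,0.0007,0,0,0,4.1],[0.0,-0.0303,0.0029,0,0,0,4.1],[0.0,-0.03,0.005,0,0,0,4.1],[0.0,-0.0296,0.007,0,0,0,4.1],[0.0,0,0,0,0,0,0],[0.0,0,0,0,0,0,0]]
  ]
}}

```text
time_s: 6.48
position: [540.3, 186.3, 204.6]
eef_rot: [-0.53, 0.848, 0.006, -0.008]
contact_force: [-0.4, -1.4, -0.8]
grip_width: 18.1
```

```bash
python3 - <<'E'
from snap import *
from scipy.spatial.transform import Rotation as Ro
s=state(); w=snap("wrist","w8"); c=snap("scene","s8")
Rt=Ro.from_quat(s["eef_rot"]).as_matrix(); print(s["position"],Rt.round(3).tolist(),s["contact_force"].round(1),s["grip_width"],s["time_s"])
print("yaw",np.degrees(np.arctan2(Rt[1,0],Rt[0,0])), "cam off",Rt.T@(ray(w,(0,0))[0]-s["position"]))
E
```

```text
[540.31651516 186.27424591 204.64153087] [[-0.438, -0.899, -0.02], [-0.899, 0.438, 0.002], [0.007, 0.019, -1.0]] [-0.4 -1.4 -0.8] 18.05455184703837 6.4833
yaw -115.99211151180221 cam off [  -0.28851612  -79.90041494 -168.90752296]
```

View pics/w8.png

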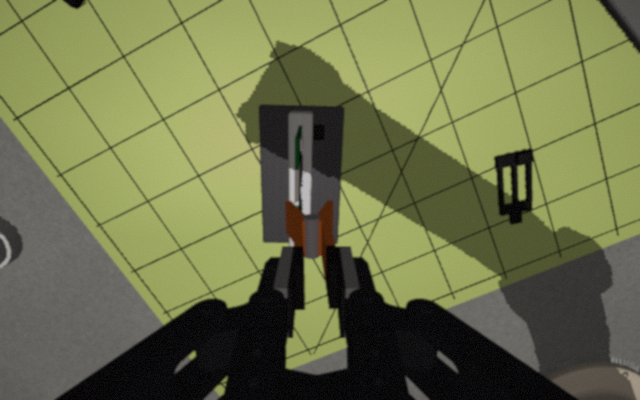

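View pics/s8.png

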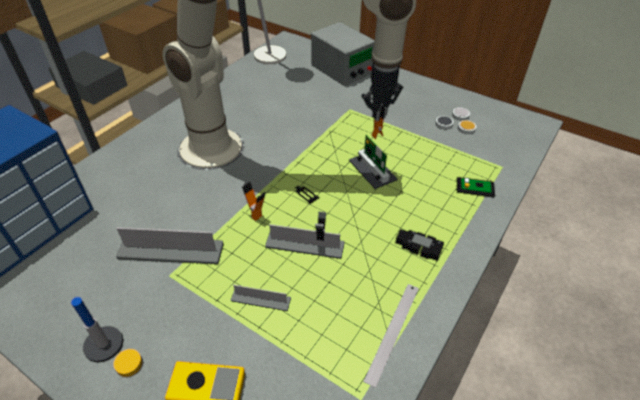

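```bash
python3 - <<'E'
from h import *
c=ld("w8")["color"][:,:,::-1]
cv2.imwrite("pics/w8c.png",cv2.resize(c[100:265,240:380],None,fx=3.6,fy=3.6,interpolation=cv2.INTER_CUBIC))
E
```

```text
(no output)
```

View pics/w8c.png

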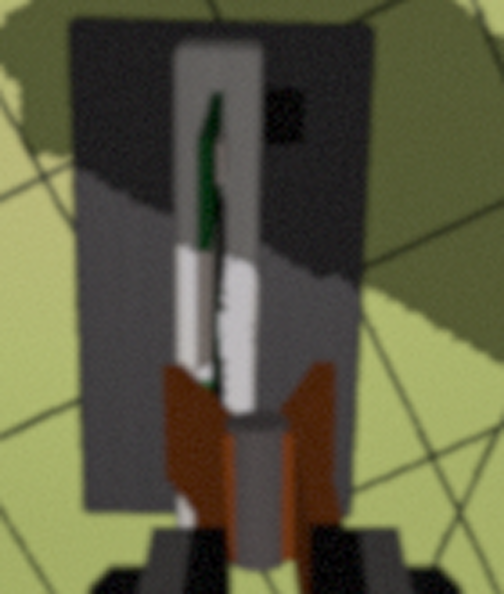

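```bash
python3 - <<'E'
from h import *
w=ld("w8"); W=lambda u,v:(240+u/3.6,100+v/3.6)
def P(u,v,z): return onplane(w,W(u,v),z)[:2]
for e in [(205,140),(204,250),(204,372)]: print(P(*e,112).round(1))
a,b=P(204,250,112),P(204,372,112); print("band mid",(a+b)/2,np.linalg.norm(a-b))
a,b=P(207,140,112),P(205,372,112); print("yaw",np.degrees(np.arctan2(*(a-b)[::-1])))
# predicted
from workcell import state
yaw=np.radians(-27.6)
m=np.array([546.6,200.4]); ux=np.array([np.cos(yaw),np.sin(yaw)]); uy=np.array([-ux[1],ux[0]])
for dx in (-100,-15,15,40):
  for dy in(-1.5,1.5):
    q=m+ux*dx+uy*dy; px=proj(w,[[*q,112]])[0]; print(dx,dy,((px-[240,100])*3.6).round(0))
E
```

```text
[581.5 182. ]
[560.  193.3]
[534.3 206.4]
band mid [547.16237169 199.8848731 ] 28.80880655618421
yaw -27.551629694161292
-100 -1.5 [206. 692.]
-100 1.5 [194. 692.]
-15 -1.5 [209. 378.]
-15 1.5 [196. 377.]
15 -1.5 [210. 251.]
15 1.5 [197. 250.]
40 -1.5 [212. 138.]
40 1.5 [198. 137.]
```

Call:
{"name": "drive_tool", "arguments": {
  "series": [
    [[0.0,-0.006,-0.001,0,0.6,-0.2,0.8],[0.0,-0.005,-0.001,0.0,0.5,-0.2,0.8],[0.0,0,0,0,0,0,0]]
  ]
}}

```text
time_s: 6.83
position: [548.1, 185.3, 203.9]
eef_rot: [-0.513, 0.858, -0.0, -0.001]
contact_force: [0.2, 0.1, -0.5]
grip_width: 18.0
```

Call:
{"name": "drive_tool", "arguments": {
  "series": [
    [[0.0,0,0,0,0,0,0]]
  ]
}}

```text
time_s: 6.92
position: [548.3, 182.6, 203.8]
eef_rot: [-0.512, 0.859, -0.001, -0.002]
contact_force: [-1.2, 0.2, -0.7]
grip_width: 18.1
```

Call:
{"name": "drive_tool", "arguments": {
  "series": [
    [[0.0,0,0,0,0,0,0]]
  ]
}}

```text
time_s: 7.0
position: [548.6, 180.3, 203.8]
eef_rot: [-0.511, 0.86, -0.001, -0.002]
contact_force: [0.6, 0.3, -0.4]
grip_width: 17.9
```

Call:
{"name": "drive_tool", "arguments": {
  "series": [
    [[0.0,-0.0062,0.0044,0,0,0,-0.4],[0.0,-0.0062,0.0044,0.0,0,0,-0.3],[0.0,-0.0062,0.0044,0,0,0,-0.2],[0.0,-0.0021,0.0014,0,0,0,0]]
  ]
}}

```text
time_s: 7.33
position: [546.3, 201.7, 203.5]
eef_rot: [-0.515, 0.857, -0.0, -0.003]
contact_force: [-0.7, 0.9, -0.1]
grip_width: 18.1
```

Call:
{"name": "drive_tool", "arguments": {
  "series": [
    [[0.0,-0.0021,0.0014,0,0,0,0]]
  ]
}}

```text
time_s: 7.42
position: [545.9, 204.7, 203.4]
eef_rot: [-0.515, 0.857, -0.0, -0.003]
contact_force: [1.1, 0.6, -0.6]
grip_width: 18.1
```

Call:
{"name": "drive_tool", "arguments": {
  "series": [
    [[0.0,-0.0021,0.0014,0,0,0,0]]
  ]
}}

```text
time_s: 7.5
position: [545.5, 207.9, 203.4]
eef_rot: [-0.515, 0.857, -0.0, -0.003]
contact_force: [-0.3, 0.5, -0.7]
grip_width: 18.1
```

```bash
cat > hold.py <<'E'
from workcell import *
import sys
for i in range(int(sys.argv[1])):
    camera("wrist"); s=state(); print(s["time_s"].__round__(2) if hasattr(s["time_s"],'__round__') else s["time_s"],s["position"].round(1),s["eef_rot"].round(4),s["qd"].round(3))
E
python3 hold.py 6
```

```text
7.55 [545.3 208.7 203.4] [-5.156e-01  8.568e-01 -1.000e-04 -2.600e-03] [ 0.012 -0.001 -0.014  0.003  0.01   0.     0.001]
7.6 [545.4 208.2 203.4] [-5.156e-01  8.568e-01 -4.000e-04 -2.700e-03] [ 0.017 -0.001 -0.003  0.003  0.011  0.003  0.   ]
7.65 [545.5 207.7 203.4] [-5.154e-01  8.570e-01 -5.000e-04 -2.800e-03] [ 0.012 -0.001  0.001  0.003  0.006  0.001  0.001]
7.7 [545.6 207.3 203.4] [-5.151e-01  8.571e-01 -6.000e-04 -2.800e-03] [ 0.01  -0.001  0.     0.     0.001  0.002 -0.   ]
7.75 [545.6 207.1 203.4] [-5.150e-01  8.572e-01 -6.000e-04 -2.800e-03] [ 0.006 -0.    -0.001  0.     0.001  0.     0.003]
7.8 [545.7 207.  203.4] [-5.149e-01  8.573e-01 -5.000e-04 -2.800e-03] [ 0.004 -0.002 -0.001 -0.002 -0.002 -0.001  0.   ]
```

Call:
{"name": "drive_tool", "arguments": {
  "series": [
    [[0.0,0.0098,-0.0065,0,0,0,-0.4]]
  ]
}}

```text
time_s: 7.88
position: [546.2, 197.9, 203.5]
eef_rot: [-0.519, 0.855, 0.0, -0.002]
contact_force: [-0.0, 0.9, -0.4]
grip_width: 17.8
```

```bash
python3 hold.py 6
```

```text
7.93 [547.1 192.9 203.4] [-0.5178  0.8555 -0.0012 -0.0032] [ 0.008  0.006  0.032 -0.004  0.022  0.008 -0.054]
7.98 [547.3 192.9 203.3] [-0.5167  0.8561 -0.0012 -0.0032] [-0.011  0.003 -0.013 -0.006 -0.011 -0.004 -0.03 ]
8.03 [547.2 194.  203.4] [-5.168e-01  8.561e-01 -8.000e-04 -3.000e-03] [-0.012  0.001 -0.017 -0.006 -0.01  -0.001 -0.009]
8.08 [547.  194.8 203.5] [-5.172e-01  8.559e-01 -6.000e-04 -2.800e-03] [-0.01   0.001 -0.012 -0.002 -0.005 -0.001 -0.   ]
8.13 [546.9 195.3 203.5] [-5.175e-01  8.557e-01 -4.000e-04 -2.700e-03] [-0.007  0.002 -0.007 -0.001 -0.002 -0.     0.001]
8.18 [546.8 195.7 203.5] [-5.178e-01  8.555e-01 -4.000e-04 -2.700e-03] [-0.004  0.001 -0.001 -0.001  0.002  0.001  0.002]
```

```bash
python3 - <<'E'
from snap import *
from scipy.spatial.transform import Rotation as Ro
w=snap("wrist","w9"); s=state()
Rt=Ro.from_quat(s["eef_rot"]).as_matrix(); print(s["position"],Rt.round(3).tolist(),s["grip_width"],s["time_s"])
print("yaw",np.degrees(np.arctan2(Rt[1,0],Rt[0,0])), "cam off",Rt.T@(ray(w,(0,0))[0]-s["position"]))
c=w["color"][:,:,::-1]
cv2.imwrite("pics/w9c.png",cv2.resize(c[100:280,240:400],None,fx=3.3,fy=3.3,interpolation=cv2.INTER_CUBIC))
E
```

```text
[546.76078795 195.79213114 203.49776051] [[-0.463, -0.886, -0.004], [-0.886, 0.464, -0.003], [0.005, 0.002, -1.0]] 18.421209862674292 8.2333
yaw -117.61282435646561 cam off [-1.49839507e-01 -7.99727005e+01 -1.68903433e+02]
```

View pics/w9c.png

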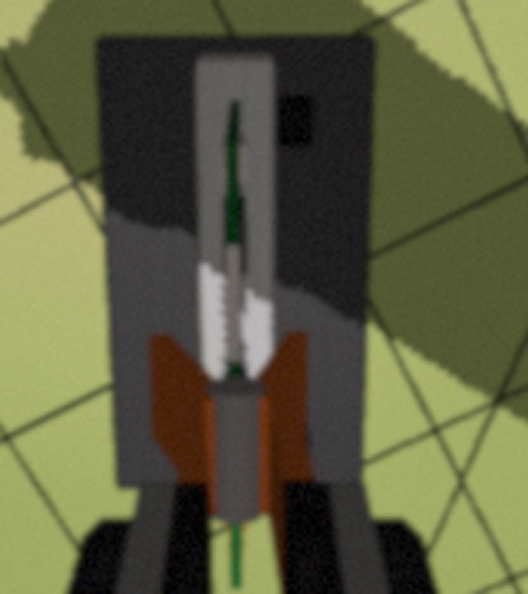

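```bash
python3 - <<'E'
from h import *
from scipy.spatial.transform import Rotation as Ro
w=ld("w9"); W=lambda u,v:(240+u/3.3,100+v/3.3)
m=np.array([547,200.]); y=np.radians(-27.6); ux=np.array([np.cos(y),np.sin(y)]); uy=np.array([-ux[1],ux[0]])
def B(n,u,v,z):
    d=onplane(w,W(u,v),z)[:2]-m; print(n,"board x %.1f y %.1f"%(d@ux,d@uy))
B("band far",235,243,112);B("band near",235,372,112)
for dz in(0,4):
    print(dz)
    B("barrel far",238,388,194.5-dz);B("barrel near",238,518,199.5-dz)
    B("tipL out",151,335,160-dz);B("tipR out",307,335,160-dz)
E
```

```text
band far board x 14.8 y -0.4
band near board x -18.6 y -0.2
0
barrel far board x 10.4 y -1.6
barrel near board x -12.0 y -1.5
tipL out board x 8.0 y 16.2
tipR out board x 7.9 y -15.3
4
barrel far board x 8.7 y -1.5
barrel near board x -14.2 y -1.5
tipL out board x 6.6 y 16.6
tipR out board x 6.6 y -15.6
```

Call:
{"name": "drive_tool", "arguments": {
  "series": [
    [[0.0,0.0008,-0.0025,0.02,0,0,0]]
  ]
}}

```text
time_s: 8.32
position: [551.0, 196.1, 187.1]
eef_rot: [-0.518, 0.855, -0.001, 0.001]
contact_force: [1.2, -0.1, -0.5]
grip_width: 18.1
```

```bash
python3 hold.py 5
```

```text
8.37 [548.  193.9 181. ] [-5.181e-01  8.553e-01 -2.000e-04 -3.200e-03] [ 0.005  0.014  0.011  0.043 -0.007  0.091  0.004]
8.42 [546.8 193.3 181.2] [-0.518   0.8554  0.     -0.0048] [ 0.001 -0.016 -0.005 -0.022 -0.007  0.043  0.003]
8.47 [547.2 193.6 182.3] [-0.518   0.8554  0.     -0.0043] [ 0.    -0.018 -0.005 -0.026 -0.003  0.01   0.001]
8.52 [547.9 194.  183.2] [-5.180e-01  8.554e-01 -1.000e-04 -3.500e-03] [ 0.    -0.014 -0.003 -0.02  -0.001  0.     0.001]
8.57 [548.4 194.2 183.8] [-5.181e-01  8.553e-01 -3.000e-04 -2.800e-03] [ 0.001 -0.01  -0.002 -0.011 -0.001 -0.004  0.001]
```

Call:
{"name": "drive_tool", "arguments": {
  "series": [
    [[0.0,0.0,0.0,0.014,0,0,0]]
  ]
}}

```text
time_s: 8.65
position: [550.7, 195.4, 173.0]
eef_rot: [-0.518, 0.855, -0.001, 0.0]
contact_force: [-0.3, 0.0, -0.9]
grip_width: 18.1
```

```bash
python3 hold.py 6; cat > near.py <<'E'
from snap import *
from scipy.spatial.transform import Rotation as Ro
t=sys.argv[1]
w=snap("wrist","w"+t); s=state(); c=snap("scene","s"+t); tp=snap("top","t"+t)
Rt=Ro.from_quat(s["eef_rot"]).as_matrix(); print(s["position"],Rt.round(3).tolist(),s["grip_width"],s["time_s"],s["contact_force"].round(1))
f=3.3
a=cv2.resize(w["color"][100:280,240:400,::-1],None,fx=f,fy=f,interpolation=cv2.INTER_CUBIC)
b=cv2.resize(c["color"][100:200,340:410,::-1],None,fx=3.8,fy=3.8,interpolation=cv2.INTER_CUBIC)
o=np.zeros((594,800,3),np.uint8); o[:a.shape[0],:a.shape[1]]=a; o[:b.shape[0],530:530+b.shape[1]]=b[:,:270]
cv2.imwrite(f"pics/n{t}.png",o)
E
python3 near.py 10
```

```text
8.7 [548.3 194.5 169. ] [-5.182e-01  8.553e-01 -1.000e-04 -2.600e-03] [ 0.004  0.007 -0.     0.029 -0.004  0.062  0.004]
8.75 [547.5 194.1 169.1] [-0.5182  0.8553 -0.     -0.0037] [ 0.003 -0.012 -0.003 -0.015 -0.003  0.028  0.003]
8.8 [547.8 194.2 169.7] [-5.182e-01  8.553e-01 -1.000e-04 -3.400e-03] [ 0.004 -0.01  -0.002 -0.016  0.     0.004  0.001]
8.85 [548.3 194.3 170.3] [-5.182e-01  8.553e-01 -2.000e-04 -2.800e-03] [ 0.    -0.005 -0.    -0.01  -0.001 -0.003  0.001]
8.9 [548.6 194.5 170.5] [-5.181e-01  8.553e-01 -3.000e-04 -2.400e-03] [-0.    -0.004 -0.001 -0.004 -0.    -0.005  0.   ]
8.95 [548.8 194.5 170.7] [-5.181e-01  8.553e-01 -3.000e-04 -2.200e-03] [ 0.001 -0.004  0.    -0.001 -0.001 -0.003 -0.001]
[548.80243327 194.41624542 170.6398777 ] [[-0.463, -0.886, -0.003], [-0.886, 0.463, -0.003], [0.004, 0.002, -1.0]] 17.81854158049156 9.0 [-0.4 -0.1 -0.3]
```

View pics/n10.png

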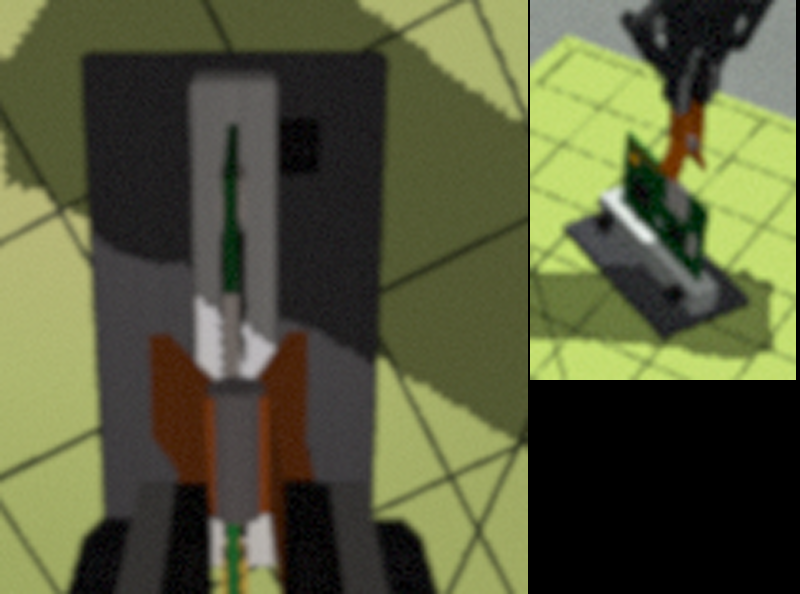

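```bash
python3 - <<'E'
from h import *
w=ld("w10"); W=lambda u,v:(240+u/3.3,100+v/3.3)
m=np.array([547,200.]); y=np.radians(-27.6); ux=np.array([np.cos(y),np.sin(y)]); uy=np.array([-ux[1],ux[0]])
def B(n,u,v,z):
    d=onplane(w,W(u,v),z)[:2]-m; print(n,"board x %.1f y %.1f"%(d@ux,d@uy))
B("band far",232,292,112);B("edge",233,560,112)
for z in (122,125,128): B("tipL",151,335,z);B("tipR",307,335,z)
B("barrel far",238,388,161.5);B("barrel near",238,518,166.5)
s=ld("s10")
for zz in (97,):
  print(proj(s,[[*m,112]]), proj(s,[[*(m+uy*12),127]]),proj(s,[[*(m-uy*12),127]]))
E
```

```text
band far board x 14.8 y -0.1
edge board x -50.4 y 0.0
tipL board x 8.5 y 16.6
tipR board x 8.5 y -15.7
tipL board x 9.6 y 16.3
tipR board x 9.5 y -15.6
tipL board x 10.6 y 16.1
tipR board x 10.6 y -15.4
barrel far board x 12.6 y -1.7
barrel near board x -9.8 y -1.6
[[378.25846133 148.31918928]] [[381.91836365 143.40174132]] [[375.46271108 145.71442439]]
```

Call:
{"name": "drive_tool", "arguments": {
  "series": [
    [[0.0,0.0,0.0,0.01,0,0,0]]
  ]
}}

```text
time_s: 9.18
position: [550.3, 194.9, 162.4]
eef_rot: [-0.518, 0.855, -0.001, -0.0]
contact_force: [0.3, 0.8, 0.2]
grip_width: 18.2
```

```bash
python3 hold.py 5; python3 -c "
from workcell import *; print(state()['contact_force'])"
```

```text
9.23 [548.5 194.2 159.2] [-5.180e-01  8.554e-01 -3.000e-04 -2.300e-03] [ 0.003  0.011  0.003  0.026 -0.002  0.042  0.003]
9.28 [547.8 193.9 159.1] [-5.180e-01  8.554e-01 -2.000e-04 -3.300e-03] [-0.    -0.002 -0.004 -0.008 -0.004  0.024  0.001]
9.33 [547.9 193.9 159.4] [-5.180e-01  8.554e-01 -2.000e-04 -3.300e-03] [ 0.003 -0.004 -0.005 -0.01   0.     0.005 -0.   ]
9.38 [548.2 194.1 159.8] [-5.181e-01  8.553e-01 -2.000e-04 -3.000e-03] [-0.    -0.005 -0.001 -0.01   0.    -0.001  0.002]
9.43 [548.4 194.2 160.1] [-5.181e-01  8.553e-01 -3.000e-04 -2.700e-03] [-0.001 -0.006 -0.    -0.005 -0.001  0.002 -0.001]
[-0.31716753  0.52758322 -1.30213515]
```

Call:
{"name": "drive_tool", "arguments": {
  "series": [
    [[0.0,0.0,0.0,0.009,0,0,0]]
  ]
}}

```text
time_s: 9.52
position: [549.8, 194.8, 152.5]
eef_rot: [-0.518, 0.855, -0.001, -0.001]
contact_force: [1.0, 0.1, -1.4]
grip_width: 18.2
```

```bash
python3 hold.py 5; python3 near.py 11
```

```text
9.57 [548.1 194.1 149.6] [-5.181e-01  8.553e-01 -2.000e-04 -2.900e-03] [ 0.003  0.009  0.001  0.022 -0.002  0.042  0.001]
9.62 [547.4 193.8 149.6] [-5.181e-01  8.553e-01 -1.000e-04 -3.800e-03] [ 0.001 -0.008 -0.004 -0.01  -0.001  0.023  0.002]
9.67 [547.6 193.9 150.1] [-5.181e-01  8.553e-01 -1.000e-04 -3.600e-03] [ 0.002 -0.01  -0.002 -0.01   0.     0.006  0.002]
9.72 [547.9 194.  150.5] [-5.181e-01  8.553e-01 -2.000e-04 -3.300e-03] [ 0.001 -0.008 -0.003 -0.009 -0.     0.002 -0.002]
9.77 [548.2 194.1 150.8] [-5.181e-01  8.553e-01 -2.000e-04 -2.900e-03] [ 0.001 -0.008 -0.004 -0.005  0.     0.     0.001]
[548.37759003 194.22440662 151.04235019] [[-0.463, -0.886, -0.004], [-0.886, 0.463, -0.003], [0.005, 0.002, -1.0]] 17.661963335303827 9.8167 [-0.2  0.2 -0.7]
```

View pics/n11.png

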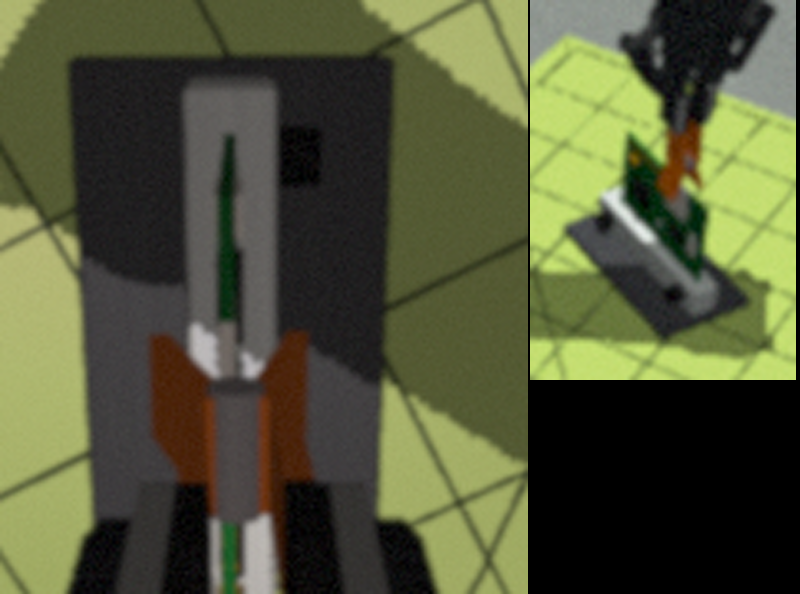

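Call:
{"name": "drive_tool", "arguments": {
  "series": [
    [[0.0,-0.0008,0.0,0.009,0,0,0]]
  ]
}}

```text
time_s: 10.0
position: [550.4, 195.4, 143.8]
eef_rot: [-0.518, 0.855, -0.001, -0.001]
contact_force: [-0.1, 0.2, -0.1]
grip_width: 18.1
```

```bash
python3 hold.py 7; python3 near.py 12
```

```text
10.05 [548.8 195.  141. ] [-5.181e-01  8.553e-01 -2.000e-04 -2.500e-03] [ 0.003  0.009 -0.003  0.022 -0.     0.038  0.002]
10.1 [548.1 194.7 141. ] [-5.181e-01  8.553e-01 -1.000e-04 -3.400e-03] [ 0.002 -0.006 -0.004 -0.007  0.002  0.022  0.004]
10.15 [548.1 194.7 141.3] [-5.181e-01  8.553e-01 -1.000e-04 -3.400e-03] [ 0.003 -0.009 -0.004 -0.008  0.001  0.007  0.001]
10.2 [548.4 194.8 141.7] [-5.181e-01  8.553e-01 -2.000e-04 -3.100e-03] [ 0.001 -0.009 -0.002 -0.009 -0.     0.003  0.001]
10.25 [548.7 194.9 142. ] [-5.181e-01  8.553e-01 -2.000e-04 -2.800e-03] [ 0.002 -0.005 -0.001 -0.006 -0.002  0.002  0.002]
10.3 [548.8 195.  142.2] [-5.181e-01  8.553e-01 -3.000e-04 -2.600e-03] [-0.    -0.002 -0.001 -0.005 -0.     0.001  0.002]
10.35 [548.9 195.  142.3] [-5.181e-01  8.553e-01 -3.000e-04 -2.400e-03] [ 0.002 -0.001 -0.001 -0.002 -0.    -0.001  0.   ]
[548.95964837 195.00256623 142.35496074] [[-0.463, -0.886, -0.004], [-0.886, 0.463, -0.003], [0.004, 0.002, -1.0]] 18.162622296118514 10.4 [ 1.1  0.1 -0.7]
```

View pics/n12.png

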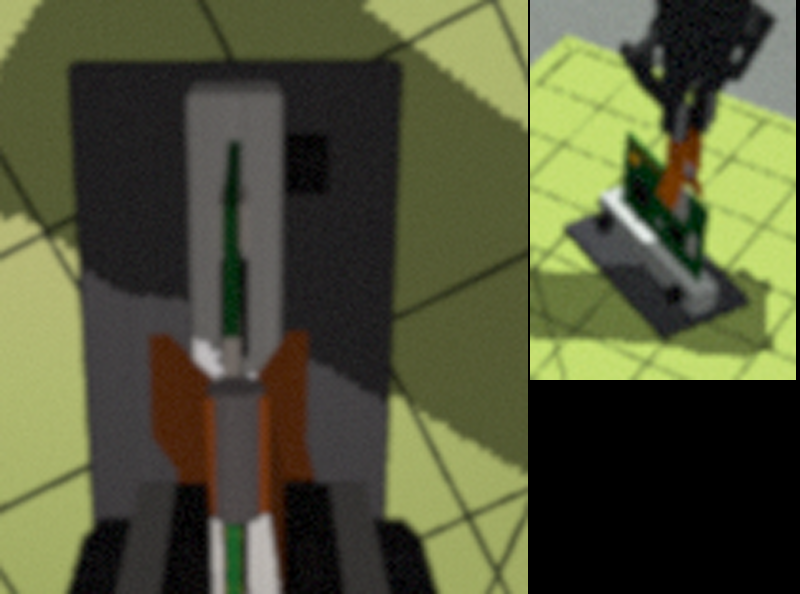

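```bash
python3 - <<'E'
from h import *
w=ld("w12"); s=ld("s12"); W=lambda u,v:(240+u/3.3,100+v/3.3)
m=np.array([547,200.]); y=np.radians(-27.6); ux=np.array([np.cos(y),np.sin(y)]); uy=np.array([-ux[1],ux[0]])
def B(n,u,v,z):
    d=onplane(w,W(u,v),z)[:2]-m; print(n,"board x %.1f y %.1f"%(d@ux,d@uy))
B("band far",232,337,112);B("edge",235,560,112)
for z in (94,97,100): B("tipL",151,335,z);B("tipR",307,335,z)
B("barrel far",238,388,133);B("barrel near",238,518,138)
im=s["color"][:,:,::-1]; x0,y0=355,110; f=9
v=cv2.resize(im[y0:y0+60,x0:x0+60],None,fx=f,fy=f,interpolation=cv2.INTER_CUBIC)
for z,col in ((102,(255,255,0)),(97,(0,255,255)),(92,(0,0,255))):
  for bx in (-11,11):
    for by in (-15,):
      q=proj(s,[[*(m+ux*bx+uy*by),z]])[0]; q=((q-[x0,y0]+.5)*f).astype(int); cv2.circle(v,tuple(q.tolist()),3,col,-1)
for bx in (-80,40):
    q=proj(s,[[*(m+ux*bx),112]])[0]; q=((q-[x0,y0]+.5)*f).astype(int); cv2.circle(v,tuple(q.tolist()),3,(255,0,255),-1)
cv2.imwrite("pics/s12c.png",v)
E
```

```text
band far board x 14.4 y 0.1
edge board x -33.7 y -0.2
tipL board x 8.6 y 17.1
tipR board x 8.5 y -15.2
tipL board x 9.6 y 16.8
tipR board x 9.5 y -15.0
tipL board x 10.6 y 16.6
tipR board x 10.6 y -14.8
barrel far board x 12.4 y -1.1
barrel near board x -10.0 y -1.1
```

View pics/s12c.png

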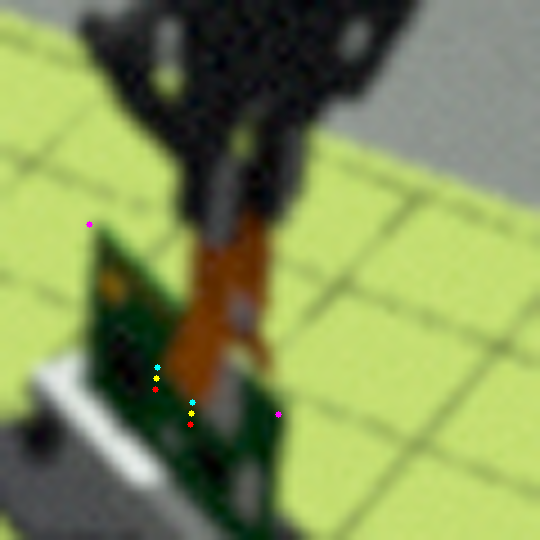

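Call:
{"name": "drive_tool", "arguments": {
  "series": [
    [[0.0,0.0,0.0,0.004,0,0,0]]
  ]
}}

```text
time_s: 10.58
position: [549.7, 195.3, 139.2]
eef_rot: [-0.518, 0.855, -0.001, -0.001]
contact_force: [0.3, 0.5, -0.5]
grip_width: 18.1
```

```bash
python3 hold.py 8; python3 near.py 13
```

```text
10.63 [548.9 194.9 137.9] [-5.181e-01  8.553e-01 -3.000e-04 -2.300e-03] [ 0.001  0.004 -0.001  0.011 -0.001  0.017  0.001]
10.68 [548.6 194.8 137.9] [-5.181e-01  8.553e-01 -3.000e-04 -2.700e-03] [-0.001 -0.003 -0.002 -0.003  0.002  0.007 -0.001]
10.73 [548.7 194.8 138. ] [-5.181e-01  8.553e-01 -3.000e-04 -2.700e-03] [-0.    -0.003 -0.001 -0.005  0.001  0.001 -0.002]
10.78 [548.8 194.9 138.2] [-5.181e-01  8.553e-01 -3.000e-04 -2.600e-03] [ 0.    -0.002 -0.001 -0.002 -0.001  0.001  0.001]
10.83 [548.9 194.9 138.3] [-5.181e-01  8.553e-01 -3.000e-04 -2.400e-03] [ 0.001 -0.001 -0.    -0.003  0.001  0.    -0.001]
10.88 [549.  195.  138.4] [-5.181e-01  8.553e-01 -3.000e-04 -2.300e-03] [-0.001 -0.002 -0.001 -0.001  0.     0.    -0.002]
10.93 [549.  195.  138.4] [-5.181e-01  8.553e-01 -3.000e-04 -2.300e-03] [-0.001 -0.     0.001 -0.003 -0.001 -0.001  0.   ]
10.98 [549.1 195.  138.5] [-5.181e-01  8.553e-01 -4.000e-04 -2.300e-03] [-0.001 -0.001  0.    -0.001 -0.001  0.    -0.   ]
[549.04152855 194.99783058 138.49725455] [[-0.463, -0.886, -0.004], [-0.886, 0.463, -0.003], [0.004, 0.002, -1.0]] 17.95911075468313 11.0333 [-0.3 -1.3 -0.7]
```

View pics/n13.png

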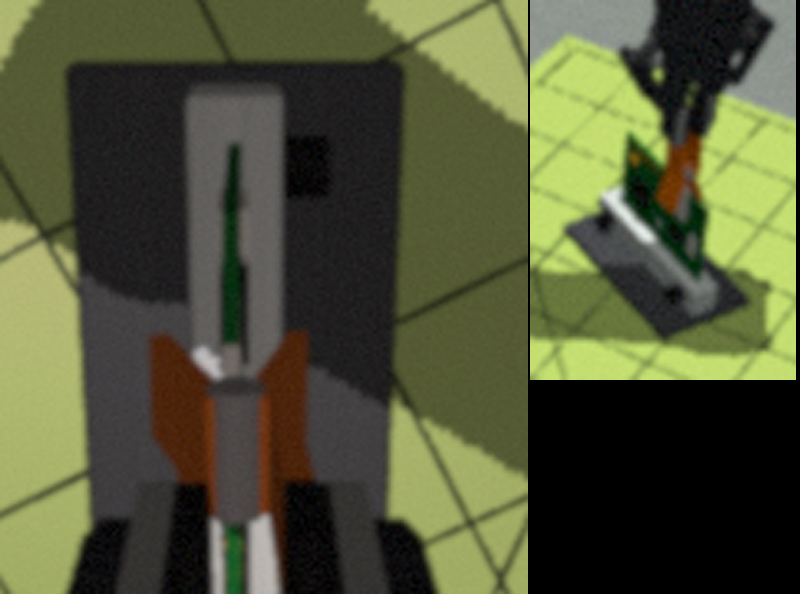

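```bash
python3 - <<'E'
from workcell import *
print(hand_in()); s=state(); print(s["time_s"],s["position"],s["grip_width"],s["contact_force"])
E
```

```text
the job is handed in; nothing more can be done
None
the job is handed in; nothing more can be done
```

I squeezed the orange clip on the middle-sized rail fully open and lifted it off the strip. I then turned it about 51° and lowered it in small steps over the board's white band. I handed the job in at about 11 s with the gripper still squeezing; the hand-in gives no verdict.

**Last checks**
- **Stillness:** the arm had settled and the reported outside force was only about 1 N, which is sensor noise.
- **Jaw opening:** the finger opening read 18 mm and the jaws measured about 32 mm over their outer edges in the wrist image, both of which match fully open.
- **Position on the board:** the jaws stand on opposite sides of the board. The mid-point between the tips is within about 1 mm of the board's plane, and the clip is within about 2 mm of the band's middle along the edge.
- **Depth:** the tips are about 15 mm below the top edge. I estimated this 4 mm higher up, then lowered 4 mm. The pin is about 129 mm above the table.
- **Other parts:** I saw no sign of contact with the board. The black clip and button frame looked unmoved in the scene picture taken after the lift. I never went near the mouse shell.

**Disagreements**
- **Fingertip position:** three camera checks put the open fingertips about 40 mm behind the reported TCP, whereas your text puts them ahead of it. I positioned by what the cameras showed.
- **Tip depth:** the wrist camera and the scene camera disagreed by a few mm (roughly 13 to 17 mm against 11 mm, before the last 4 mm). Both keep the tips within the 6 to 30 mm allowed.
- **Clip tilt:** the clip hangs about 3° off upright in the grip, and I allowed for this when centring it.

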